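# Mount the neon power supply on the sign's studs

## Task

Mount the neon power supply on the sign panel: with its slotted end swung aside towards the robot, get its hole down over the plain locating pin so that it lies flat on the panel, then swing it about the pin until the slotted foot is fully home under the washer of the other stud, and let go. Be gentle and do not force it on the studs, keep off the glass tube, and leave the other things on the bench where they are.

Things in the scene. Friction and masses are not known exactly. Their poses are not given: they have to be found in the camera images.
- psu_mid (a point): Centre (half-way up) of the loose neon power supply's aluminium case with black end caps, 112 (x) x 56 (y) x 36 mm high, flat sides, 0.4 to 0.65 kg. From each end a steel foot 4 mm thick, 40 mm wide sticks out 30 mm, level with the case's underside. x points to the foot with the round hole, y to the side where the other foot's slot is open, z up.
- psu_hole (a point): Centre of the round hole (10.5 mm, through the 4 mm foot), at the underside: 70 mm from the case's centre along the supply's x, 18 mm below it. Axes as psu_mid.
- psu_slot (a point): Where the stud's axis stands in the slot when home, at the underside: 70 mm from the case's centre along the supply's -x, 18 mm below it. Slot 12 mm wide along x, open to +y, its floor 4 mm past this point in -y. Above this foot two porcelain outlets stick out 10 mm from the case. Axes as psu_mid.
- panel: Grey sign panel lying fixed on the bench, 250 (x) x 360 (y) x 10 mm thick; origin: centre of its underside, z up. Two steel studs in a row along y on its -x half (nearer the robot), the glass tube on its +x half. With the supply home its x points along panel -y and its y along panel +x.
- pin_mark (a point): Where the locating pin ought to stand, on the panel's top surface (panel x -60, y -70 mm; panel axes). Plain fixed steel pin 8 mm thick, 12 mm high, flat top, edge just broken. The studs were set by hand: the pin really stands up to 6 mm from here along panel x and up to 6 mm along panel y, and has to be felt for.
- hook_mark (a point): Where the other stud ought to stand (panel x -60, y +70 mm, top surface); it is off by just as much as the pin, so 140 mm from it along panel +y. 8 mm stud, 18 mm high, fixed 18 mm washer and nut with 6.5 mm free beneath: the slotted foot goes under sideways, swinging clockwise seen from above, away from the robot, until the slot's floor stops on the stud.
- tube: Zigzag white glass tube of the sign, 12 mm thick, axis 36 mm above the panel, on clear posts, with porcelain end sockets 22 mm wide; fixed. All of it lies between panel x +34 and +99 mm, y -147 to +147 mm. Origin: centre of the panel's top surface, panel axes. Fragile.
- tumbler: Drinking tumbler with black bands and lid, 88 mm wide, 170 mm tall; origin: centre of its underside.
- tub: Empty open white plastic tub, 110 mm wide, 72 mm tall; origin: centre of its underside.
- screwdriver: Screwdriver with black handle lying on the bench; origin below its middle.
- spanner: Small open-ended spanner lying on the bench; origin below its middle.
- offcut: Dark wood offcut 45 x 130 x 30 mm; origin: centre of its underside.
- marker: Black marker pen, 12 mm thick, about 140 mm long, lying on the bench; origin below its middle.
Mind the look-alikes: they are no part of the job. Of the things that look like the part that bears psu_mid, the largest one is meant.

How it is judged (in metres and radians):
On the way:
1. the power supply's hole is down over the pin, its foot flat on the panel, while the slotted end is still swung aside (horizontal distance between psu_hole and pin_c0 below 0.004 m and z of psu_hole in the frame of panel below 0.0125 m and horizontal distance between psu_slot and hook_stud_c0 above 0.02 m), for 0.2 s.
At the end, for the whole second after the job is handed in: the power supply rests flat on the panel (both feet within 2 mm of its surface), its hole over the pin (within 3 mm) and its slot home on the other stud (within 5 mm), let go and at rest (horizontal distance between psu_hole and pin_c0 below 0.003 m and z of each of psu_hole, psu_slot in the frame of panel below 0.012 m and horizontal distance between psu_slot and hook_stud_c0 below 0.005 m and linear speed of psu below 0.02 m/s); the robot touches nothing.
It fails at once if the power supply is forced against the pin or the other stud with more than 30 N (contact force between psu and pin_c0 above 30 N or contact force between psu and hook_stud_c0 above 30 N or contact force between psu and hook_stud_c1 above 30 N or contact force between psu and hook_stud_c2 above 30 N).
It fails at once if something presses on the glass tube or its mounts with more than 2 N (contact force between tube and anything else above 2 N).
It fails at once if another thing on the bench is moved by more than 20 mm (distance of any of tumbler, tub, screwdriver, spanner, offcut, marker from where it was at the start of the episode above 0.02 m).
It also fails if it takes over 72 s, if anything falls off the work surface, if the arm or the gripper's body presses on something with over 40 N, if the wrist force passes 120 N, or if a joint passes its speed limit or range.

## Robot

A 6-joint arm with a two-finger parallel gripper is mounted at the origin on the work surface. World frame = base frame: x ahead of the robot, y to its left, z up, the work surface at z = 0. Lengths are in mm, angles in degrees, forces in N, time in s.
With the tool pointing down it reaches from about 300 to 850 mm from the base axis. Payload 4.2 kg.
Tool frame: the origin (TCP) lies on the centre line of the jaws, within the pads' length; the fingertips stand 14 mm ahead of it and the grasp point (between the pads) lies 5 mm behind it; z points along the fingers, y is the line along which they close (so a half turn about z gives the same grasp; the last joint's range is limited). The gripper opens to 91 mm and grips with 3 to 60 N. Pads are 32 mm wide; open, the fingers measure 118 mm over their backs; the gripper's body (76 mm by 178 mm) begins 60 mm behind the grasp point.
Start: joints at [64.515, 18.312, 89.639, -0, 72.044, -1.146], TCP at [236.984, 523.911, 203.176] pointing down, gripper open.
Joint ranges: [-177.97, 177.97], [-48.28, 115.42], [12.27, 149.76], [-77.06, 257.06], [2.81, 150.46], [-146.56, 146.56]. Speed limits (degrees/s): [147.25, 147.25, 180, 180, 180, 180].

## Interface

Orientations are given as [roll, pitch, yaw] about the fixed x, y, z axes, in that order (R = Rz(yaw) Ry(pitch) Rx(roll)).
In Python, from workcell import env gives the robot as it stands.
- The arm moves only by the tool arm_command, never from a script. Its argument "motion" is a list of rows, each an object with "offset": the shift along the tool's x, y, z in m, a list of three; "spin": the turn about the tool's z in rad. In form: [{"offset": [tx, ty, tz], "spin": spin}, ...]. A call has 1 to 5 rows; each row shifts and turns the commanded pose from where the row before left it, along the tool's axes as they then stand; what a row does not reach is not made up. A row lasts 1/8 s, in which the tool goes at most 62.5 mm and 10.7 degrees, less where a joint would pass 70% of its speed; a pose out of reach is approached as far as the arm can. A call with a gripper value outside its range is refused whole. "jaw" is the finger opening in m, from 0 to 0.0912, set as the call begins (left out, the last holds). The fingers move at their own pace and stop on an object; "newtons" is the grip in N (left out, the last holds). Time passes only in rows, so rows that do not move let the fingers close. It gives the time, the measured TCP pose, the force, the opening and the grip force at its end, in the units of the state.
- env.state(): the state, without advancing time (a new reading comes with each control period).
- env.grab_frame(name): name is "scene" or "side" or "wrist"; returns (picture, depth): 420x560x3 uint8, blue, green, red; 420x560 float32, mm along the optical axis (not along the pixel's ray), 0 where there is no reading.
- env.camera_model(name): a dict with "fx", "fy", "cx", "cy" (pixels), "k1" (the pictures are not rectified: a ray, as slopes to the right and down, at radius r is drawn at 1 + k1 r^2 times it, then the intrinsics apply), "eye" and "rotation" of the camera in the world; the wrist camera has in their place "hand_eye" (4x4, takes a point from camera to tool coordinates, whose origin is the TCP and whose axes are the flange's). Camera axes: x right, y down, z forward; pixel columns grow to the right and rows downward; lengths in mm; the calibration is good to about 2 mm. A picture is of the moment at which its call begins: read the wrist's pose just before it. camera_model takes no time and is no camera call.
- env.job_done(): hands the job in; it is judged then, once.
Trained networks look in the newest picture that a camera, given by its name, has taken for a name from the list of things; names that differ only in an ending like _2 or _b are one class to them, and where a whole thing is asked for, a point or a joint stands for the part that bears it (a point fixed in the world has none). Each returns a list of dicts, best first, with "score" (0 to 1); they miss things now and then, are a little off and sometimes report something else, mostly with a low value. They report only what shows in the picture. A call takes as long as a camera call. They do not tell look-alikes from the thing itself.
- env.boxes_of(camera, target): "bbox" ([left, top, right, bottom] in pixels, round what is visible of it).
- env.pinpoint(camera, target): "location" ([column, row] in pixels: a listed point, or the origin of a listed thing).
The state is a dict: "time_s": time; "qpos": joint angles; "qvel": joint speeds; "effort": joint torques, N m; "ee_pos": TCP position; "ee_rot": TCP orientation; "force": force on the tool from outside, world axes, zero at the start; "torque": the same for the moment, N m; "gripper_width": finger opening in mm; "gripper_force": force on a finger pad.
Only numpy, scipy, OpenCV 4.12 (cv2) and the standard library are available. Lean on these libraries where they do the work, as an engineer would, in place of code of your own. Each camera call takes 0.05 s, during which the arm holds its last target. There are 200 camera calls.

## Working session

There is one attempt and no reset: what is moved stays moved. The work goes in short steps, Python scripts to look and compute and a tool call to move; the robot and the scene stay as the last step left them, time stands still between calls to the robot, and variables do not carry over. Pictures are saved under pics/ and viewed, at most 10 in all, crops included, and the job is handed in when it is done.

Besides the shell and the picture viewer there is one more tool, called after ">>>" as name(argument=value, ...), one argument or row to a line, values as JSON. arm_command: Moves the arm, as the interface text tells. Its arguments: {"type":"object","properties":{"motion":{"type":"array"},"jaw":{"type":"number"},"newtons":{"type":"number"}},"required":["motion"]}

```bash
mkdir -p pics; cat > h.py <<'E'
import numpy as np, cv2
from scipy.spatial.transform import Rotation as R
from workcell import env
def cam(name):
    m=env.camera_model(name)
    if 'hand_eye' in m:
        s=env.state(); T=np.eye(4); T[:3,:3]=R.from_euler('xyz',s['ee_rot'],degrees=True).as_matrix(); T[:3,3]=s['ee_pos']
        T=T@np.array(m['hand_eye'])
    else:
        T=np.eye(4); T[:3,:3]=np.array(m['rotation']); T[:3,3]=m['eye']
    return m,T
def ray(m,p):
    d=np.array([(p[0]-m['cx'])/m['fx'],(p[1]-m['cy'])/m['fy']]); u=d.copy()
    for _ in range(20): u=d/(1+m['k1']*(u@u))
    return np.array([u[0],u[1],1.])
def onplane(m,T,p,z):
    r=T[:3,:3]@ray(m,p); return T[:3,3]+r*(z-T[2,3])/r[2]
def cloud(m,T,dep):
    h,w=dep.shape; v,u=np.mgrid[:h,:w]
    x=(u-m['cx'])/m['fx']; y=(v-m['cy'])/m['fy']; a,b=x.copy(),y.copy()
    for _ in range(15):
        f=1+m['k1']*(a*a+b*b); a,b=x/f,y/f
    P=np.stack([a*dep,b*dep,dep],-1)@T[:3,:3].T+T[:3,3]
    P[dep<=0]=np.nan; return P
E
python3 - <<'E'
from h import *
print(env.state())
for c in ['scene','side','wrist']:
    m,T=cam(c); im,d=env.grab_frame(c); cv2.imwrite(f'pics/{c}0.png',im); np.save(f'{c}0.npy',d)
    print(c,T[:3,3].round(),T[:3,2].round(2),round(m['fx']))
    for t in ['psu_mid','psu_hole','psu_slot','panel','pin_mark','hook_mark']:
        for r in env.pinpoint(c,t)[:3]:
            p=np.array(r['location']); z={'psu_mid':18,'panel':0,'pin_mark':10,'hook_mark':10}.get(t,0)
            print(t,round(r['score'],2),p.round(1),onplane(m,T,p,z).round(1)[:2])
E
```

```text
{'time_s': 0.0, 'qpos': array([ 6.45140094e+01,  1.83518018e+01,  8.97058237e+01, -5.65004906e-04,
        7.20427339e+01, -1.14737387e+00]), 'qvel': array([ 0.0537183 , -0.00784989, -0.05257287, -0.03257249,  0.05302803,
        0.03955821]), 'effort': array([ 4.80299477e-04, -4.12464738e+01, -2.31971920e+01,  7.29435543e-02,
        4.55359078e-02, -1.30653571e-04]), 'ee_pos': array([236.76841302, 523.42640256, 202.32262287]), 'ee_rot': array([-1.79899650e+02, -1.47253873e-03,  1.55661557e+02]), 'force': array([0.15706512, 0.54450674, 0.32078416]), 'torque': array([ 0.01038335, -0.01463023, -0.04869284]), 'gripper_force': 0.0, 'gripper_width': 91.44568170738768}
scene [1088.  504.  768.] [132.85 132.85 132.85] 416
psu_mid 0.94 [245.5 139.7] [ 338.  -246.6]
psu_mid 0.8 [214.9 177.3] [ 338.  -246.6]
psu_mid 0.71 [375.2 221.6] [ 338.  -246.6]
psu_hole 0.84 [231.1 146.4] [ 320.  -264.6]
psu_hole 0.83 [202.7 169.1] [ 320.  -264.6]
psu_hole 0.74 [389.8 229.8] [ 320.  -264.6]
psu_slot 0.82 [221.  195.8] [ 320.  -264.6]
psu_slot 0.7 [350.6 217.4] [ 320.  -264.6]
psu_slot 0.56 [257.4 135.9] [ 320.  -264.6]
panel 0.76 [286.2 261.3] [ 320.  -264.6]
pin_mark 0.74 [276.8 232.9] [ 330.  -254.6]
hook_mark 0.81 [326.1 258.1] [ 330.  -254.6]
side [ 399. -909. 1044.] [-9.42 -9.42 -9.42] 407
psu_mid 0.93 [219.2 303.8] [ -627.4 -1935.8]
psu_mid 0.83 [220.3 175.1] [ -627.4 -1935.8]
psu_mid 0.71 [285.  268.3] [ -627.4 -1935.8]
psu_hole 0.81 [238.6 306.2] [ -645.4 -1953.8]
psu_hole 0.75 [284.5 292.6] [ -645.4 -1953.8]
psu_hole 0.63 [217.1 169.5] [ -645.4 -1953.8]
psu_slot 0.66 [290.7 254.7] [ -645.4 -1953.8]
psu_slot 0.55 [199.5 307.4] [ -645.4 -1953.8]
psu_slot 0.28 [295.3 346.6] [ -645.4 -1953.8]
panel 0.61 [295.2 183.7] [ -645.4 -1953.8]
pin_mark 0.71 [284.7 199.6] [ -635.4 -1943.8]
hook_mark 0.82 [272.  171.5] [ -635.4 -1943.8]
wrist [173. 552. 384.] [ 0.23 -0.1  -0.97] 312
```

```bash
cd pics; python3 -c "
import cv2,numpy as np
a=[cv2.imread(f'{c}0.png') for c in('scene','side')]
cv2.imwrite('m0.png',cv2.resize(np.hstack(a),(800,300)))"
```

```text
(no output)
```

View pics/scene0.png

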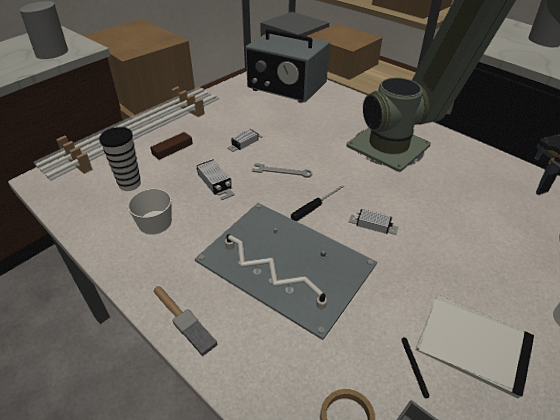

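The scene shows three supplies near (214,177), (375,221) and (245,140). The panel is at (286,262), with the pin at (275,230) and the hook stud at (323,254). The camera rotation is given as Euler angles, so I'll fix the helper.

```bash
sed -i "s/T\[:3,:3\]=np.array(m\['rotation'\])/T[:3,:3]=R.from_euler('xyz',m['rotation'],degrees=True).as_matrix() if np.size(m['rotation'])==3 else np.array(m['rotation'])/" h.py
python3 - <<'E'
from h import *
C={}
for c in ['scene','side']:
    m,T=cam(c); print(c,T[:3,2].round(2))
    for t in ['psu_mid','psu_hole','psu_slot','panel','pin_mark','hook_mark']:
        for r in env.pinpoint(c,t)[:3]:
            p=np.array(r['location']); z={'psu_mid':18,'panel':0,'pin_mark':10,'hook_mark':10}.get(t,0)
            print(t,round(r['score'],2),p.round(1),onplane(m,T,p,z).round(1)[:2])
    P=cloud(m,T,np.load(c+'0.npy'))
    C[c]=P[np.isfinite(P).all(-1)]
# height clusters of psus
for n,P in C.items():
    S=P[(P[:,2]>22)&(P[:,2]<60)&(P[:,0]>150)&(P[:,0]<850)&(abs(P[:,1])<600)]
    q=(S[:,:2]//4).astype(int); g=np.zeros((260,320),np.uint8); g[q[:,0],q[:,1]+160]=1
    g=cv2.dilate(g,np.ones((2,2)))
    k,l,st,ce=cv2.connectedComponentsWithStats(g)
    lab=l[q[:,0],q[:,1]+160]
    for i in range(1,k):
        s=S[lab==i]
        if len(s)>25:
            (cx,cy),(w,h),a=cv2.minAreaRect(s[:,:2].astype(np.float32)); print(n,len(s),round(cx),round(cy),round(w),round(h),round(a),np.percentile(s[:,2],90).round())
E
```

```text
scene [-0.54 -0.49 -0.68]
psu_mid 0.94 [245.5 139.7] [ 320.6 -343.5]
psu_mid 0.8 [214.9 177.3] [ 517.1 -267.1]
psu_mid 0.71 [375.2 221.6] [354.5 174.1]
psu_hole 0.84 [231.1 146.4] [ 361.4 -369.8]
psu_hole 0.83 [202.7 169.1] [ 502.5 -343.3]
psu_hole 0.74 [389.8 229.8] [336.5 211.2]
psu_slot 0.82 [221.  195.8] [ 546.6 -209.5]
psu_slot 0.7 [350.6 217.4] [368.6 108.8]
psu_slot 0.56 [257.4 135.9] [ 258.8 -351.2]
panel 0.76 [286.2 261.3] [598.9  84.4]
pin_mark 0.74 [276.8 232.9] [552.2  10.2]
hook_mark 0.81 [326.1 258.1] [533. 153.]
side [ 0.1   0.65 -0.75]
psu_mid 0.93 [219.2 303.8] [ 307.7 -350.4]
psu_mid 0.83 [220.3 175.1] [345.4 160.2]
psu_mid 0.71 [285.  268.3] [ 508.1 -266.6]
psu_hole 0.81 [238.6 306.2] [ 359.7 -357.1]
psu_hole 0.75 [284.5 292.6] [ 494.6 -336.2]
psu_hole 0.63 [217.1 169.5] [334.6 210.8]
psu_slot 0.66 [290.7 254.7] [ 535.8 -209.7]
psu_slot 0.55 [199.5 307.4] [ 250.2 -342.9]
psu_slot 0.28 [295.3 346.6] [ 495.5 -499.3]
panel 0.61 [295.2 183.7] [606.4  88.2]
pin_mark 0.71 [284.7 199.6] [554.9  10.3]
hook_mark 0.82 [272.  171.5] [532.6 154.3]
scene 217 314 -352 48 93 85 29.0
scene 60 304 -596 35 8 0 55.0
scene 397 351 165 47 92 20 28.0
scene 146 436 12 21 98 83 26.0
scene 369 503 -498 49 130 87 31.0
scene 597 519 -268 125 59 76 38.0
scene 937 673 94 58 290 6 52.0
scene 260 703 -428 35 71 69 56.0
scene 825 739 -258 106 100 58 56.0
scene 321 731 496 34 67 41 59.0
scene 109 751 -596 8 32 88 56.0
scene 389 787 397 56 96 42 25.0
side 454 312 -355 44 97 89 31.0
side 211 348 163 43 100 23 31.0
side 100 431 6 20 98 86 27.0
side 851 499 -500 46 128 86 32.0
side 705 512 -274 132 56 76 39.0
side 360 665 89 59 288 6 53.0
side 162 682 -464 31 72 59 56.0
side 498 732 -258 105 102 29 57.0
side 249 776 485 50 141 75 56.0
side 215 780 571 134 47 7 52.0
side 100 795 407 97 93 28 28.0
```

View pics/side0.png

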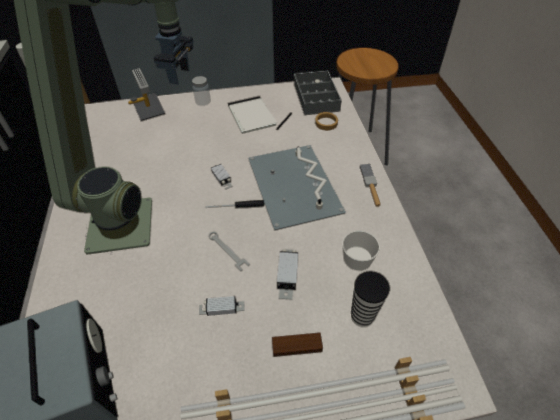

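Largest supply: centre about (514,-270), x axis about -106°. On the way to it I'll stop over the panel to look at the studs.

```bash
cat >> h.py <<'E'
def plan(p,yaw,n,cur=None):
    s=env.state(); c=np.array(s['ee_pos']) if cur is None else np.array(cur[:3],float); y=s['ee_rot'][2] if cur is None else cur[3]
    dy=(yaw-y+180)%360-180; p=np.array(p,float); rows=[]; p0=c.copy(); y0=y
    for i in range(1,n+1):
        t=p0+(p-p0)*i/n; d=t-c; a=np.radians(y)
        o=[np.cos(a)*d[0]+np.sin(a)*d[1], np.sin(a)*d[0]-np.cos(a)*d[1], -d[2]]
        o=[round(v/1000,4) for v in o]; sp=round(-np.radians(y0+dy*i/n-y),3)
        rows.append((o,sp)); c=c+1000*np.array([np.cos(a)*o[0]+np.sin(a)*o[1],np.sin(a)*o[0]-np.cos(a)*o[1],-o[2]]); y-=np.degrees(sp)
    for r in rows: print('{"offset":%s,"spin":%s}'%r)
E
python3 -c "
from h import *
plan([520,80,220],100,10)"
```

```text
{"offset":[np.float64(-0.0441), np.float64(-0.0288), np.float64(-0.0017)],"spin":0.097}
{"offset":[np.float64(-0.0466), np.float64(-0.0244), np.float64(-0.0017)],"spin":0.097}
{"offset":[np.float64(-0.0488), np.float64(-0.0197), np.float64(-0.0016)],"spin":0.097}
{"offset":[np.float64(-0.0505), np.float64(-0.0149), np.float64(-0.0017)],"spin":0.098}
{"offset":[np.float64(-0.0517), np.float64(-0.0099), np.float64(-0.0017)],"spin":0.097}
{"offset":[np.float64(-0.0525), np.float64(-0.0049), np.float64(-0.0017)],"spin":0.097}
{"offset":[np.float64(-0.0526), np.float64(0.0002), np.float64(-0.0017)],"spin":0.097}
{"offset":[np.float64(-0.0524), np.float64(0.0054), np.float64(-0.0017)],"spin":0.097}
{"offset":[np.float64(-0.0516), np.float64(0.0104), np.float64(-0.0016)],"spin":0.097}
{"offset":[np.float64(-0.0504), np.float64(0.0153), np.float64(-0.0017)],"spin":0.097}
```

>>> arm_command(
  motion=[
    {"offset": [-0.044, -0.029, -0.002], "spin": 0.097},
    {"offset": [-0.047, -0.024, -0.002], "spin": 0.097},
    {"offset": [-0.049, -0.02, -0.002], "spin": 0.097},
    {"offset": [-0.0505, -0.015, -0.002], "spin": 0.097},
    {"offset": [-0.052, -0.01, -0.002], "spin": 0.097},
  ],
)

```text
time_s: 2.28
ee_pos: [379.8, 299.9, 213.4]
ee_rot: [180.0, 0.0, 127.7]
force: [0.7, 1.1, 0.2]
gripper_width: 91.2
gripper_force: 0.0
```

>>> arm_command(
  motion=[
    {"offset": [-0.0525, -0.005, -0.002], "spin": 0.097},
    {"offset": [-0.0525, 0, -0.002], "spin": 0.097},
    {"offset": [-0.052, 0.005, -0.002], "spin": 0.097},
    {"offset": [-0.052, 0.01, -0.002], "spin": 0.097},
    {"offset": [-0.05, 0.015, -0.002], "spin": 0.097},
  ],
)

```text
time_s: 2.9
ee_pos: [520.1, 77.7, 223.4]
ee_rot: [180.0, -0.0, 99.9]
force: [-0.4, 0.4, 0.1]
gripper_width: 91.1
gripper_force: 0.0
```

>>> arm_command(
  motion=[
    {"offset": [0, 0, 0], "spin": 0},
    {"offset": [0, 0, 0], "spin": 0},
    {"offset": [0, 0, 0], "spin": 0},
  ],
)

```text
time_s: 3.28
ee_pos: [518.5, 80.3, 223.1]
ee_rot: [-180.0, -0.0, 100.2]
force: [-0.5, -0.2, -0.3]
gripper_width: 91.3
gripper_force: 0.0
```

```bash
sed -i 's/o=\[round(v\/1000,4)/o=[float(round(v\/1000,4))/' h.py; python3 - <<'E'
from h import *
m,T=cam('wrist'); im,d=env.grab_frame('wrist'); cv2.imwrite('pics/w1.png',im); np.save('w1.npy',d)
np.savez('w1T.npz',T=T)
s=env.state(); print(s['time_s'],s['ee_pos'],s['ee_rot'])
for t in ['pin_mark','hook_mark','panel']:
    for r in env.pinpoint('wrist',t)[:2]: print(t,round(r['score'],2),np.round(r['location'],1),onplane(m,T,r['location'],10 if t!='panel' else 0).round(1))
P=cloud(m,T,d)
g=P[(P[...,2]>5)&(P[...,2]<15)]; print('panel z',np.median(g[:,2]),len(g))
S=P[(P[...,2]>17)&(P[...,2]<40)&(P[...,0]<585)&(P[...,0]>480)]
for c in [(553,10),(533,153)]:
    q=S[np.hypot(S[:,0]-c[0],S[:,1]-c[1])<30]; print(c,len(q),q.mean(0),q[:,2].max() if len(q) else 0)
plan([512,-269,203],75,7)
E
```

```text
3.325 [518.60950414  80.40546461 223.20867498] [-1.79995139e+02 -1.93297224e-02  1.00201917e+02]
pin_mark 0.67 [292.1 237.9] [557.9  10.8  10. ]
hook_mark 0.89 [294.4 128.7] [533.3 150.7  10. ]
hook_mark 0.44 [288.  237.4] [552.4  10.5  10. ]
panel 0.65 [334.1 186.4] [599.8  87.7   0. ]
panel z 9.742494968380043 43368
(553, 10) 34 [551.89254748   4.19445408  20.89079915] 22.77083200289553
(533, 153) 171 [534.12488781 142.47846904  22.50572266] 29.929266589758413
{"offset":[-0.0489, -0.0098, 0.0029],"spin":0.063}
{"offset":[-0.0494, -0.0066, 0.0029],"spin":0.063}
{"offset":[-0.0498, -0.0036, 0.0029],"spin":0.062}
{"offset":[-0.0499, -0.0004, 0.0029],"spin":0.063}
{"offset":[-0.0498, 0.0026, 0.0029],"spin":0.063}
{"offset":[-0.0495, 0.0058, 0.0029],"spin":0.063}
{"offset":[-0.0491, 0.009, 0.0029],"spin":0.062}
```

View pics/w1.png

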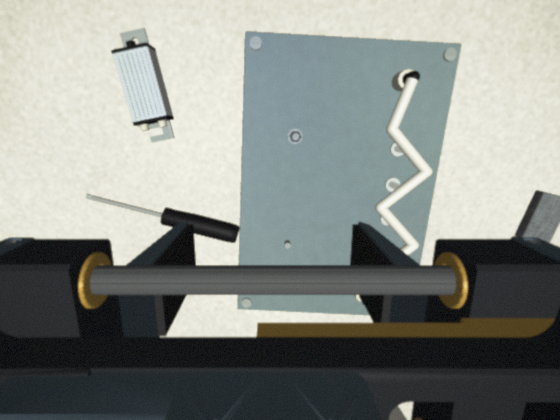

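The pin is near (287,244) and the washer near (295,136) in the picture. Depth puts them at about (552,4) and (534,142.5). Next is the supply.

>>> arm_command(
  motion=[
    {"offset": [-0.049, -0.01, 0.003], "spin": 0.063},
    {"offset": [-0.0495, -0.0065, 0.003], "spin": 0.063},
    {"offset": [-0.05, -0.0035, 0.003], "spin": 0.063},
    {"offset": [-0.05, 0, 0.003], "spin": 0.063},
    {"offset": [-0.05, 0.0025, 0.003], "spin": 0.063},
  ],
)

```text
time_s: 4.1
ee_pos: [514.1, -171.9, 208.2]
ee_rot: [180.0, -0.0, 82.0]
force: [1.0, -1.0, 1.2]
gripper_width: 91.6
gripper_force: 0.0
```

>>> arm_command(
  motion=[
    {"offset": [-0.0495, 0.006, 0.003], "spin": 0.063},
    {"offset": [-0.049, 0.009, 0.003], "spin": 0.063},
    {"offset": [0, 0, 0], "spin": 0},
    {"offset": [0, 0, 0], "spin": 0},
    {"offset": [0, 0, 0], "spin": 0},
  ],
)

```text
time_s: 4.72
ee_pos: [512.4, -269.0, 202.4]
ee_rot: [180.0, -0.0, 74.9]
force: [0.1, 0.3, 0.1]
gripper_width: 91.2
gripper_force: 0.0
```

```bash
python3 - <<'E'
from h import *
m,_=cam('wrist'); T1=np.load('w1T.npz')['T']
im=cv2.imread('pics/w1.png'); g=cv2.cvtColor(im,cv2.COLOR_BGR2GRAY)
c=cv2.resize(g[100:265,255:330],None,fx=3,fy=3,interpolation=cv2.INTER_CUBIC)
for n,p,z in [('pin',(287.5,244),22),('nut',(294.5,136),29)]: print(n,onplane(m,T1,p,z))
m,T=cam('wrist'); im,d=env.grab_frame('wrist'); cv2.imwrite('pics/w2.png',im); np.save('w2.npy',d); np.savez('w2T.npz',T=T)
s=env.state(); print(s['time_s'],s['ee_pos'],s['ee_rot'])
for t,z in [('psu_mid',18),('psu_hole',0),('psu_slot',0)]:
    for r in env.pinpoint('wrist',t)[:2]: print(t,round(r['score'],2),np.round(r['location'],1),onplane(m,T,r['location'],z).round(1))
P=cloud(m,T,d).reshape(-1,3); P=P[np.isfinite(P).all(1)]
S=P[(np.hypot(P[:,0]-512,P[:,1]+269)<75)&(P[:,2]>31)&(P[:,2]<45)]
print(len(S),np.percentile(S[:,2],[10,50,90]),cv2.minAreaRect(S[:,:2].astype(np.float32)))
cr=np.hstack([cv2.resize(im,(560,420)),cv2.resize(cv2.cvtColor(c[:420],cv2.COLOR_GRAY2BGR),(200,420))]); cv2.imwrite('pics/w2c.png',cr)
E
```

```text
pin [552.03716294   5.6208724   22.        ]
nut [533.71451408 142.47924504  29.        ]
4.775 [ 512.45540628 -269.08217349  202.41681302] [ 1.79984697e+02 -1.60670024e-02  7.49320579e+01]
psu_mid 0.89 [272.1 188.4] [ 511.7 -271.    18. ]
psu_hole 0.86 [273.8 241.5] [ 494.6 -343.3    0. ]
psu_slot 0.65 [277.8 132.2] [ 535.2 -210.2    0. ]
psu_slot 0.56 [436.7 274.3] [ 693.9 -445.4    0. ]
4797 [34.62911035 35.92338443 37.44923621] ((516.5695190429688, -270.4938659667969), (123.1580810546875, 56.2698974609375), 75.80765533447266)
```

View pics/w2c.png

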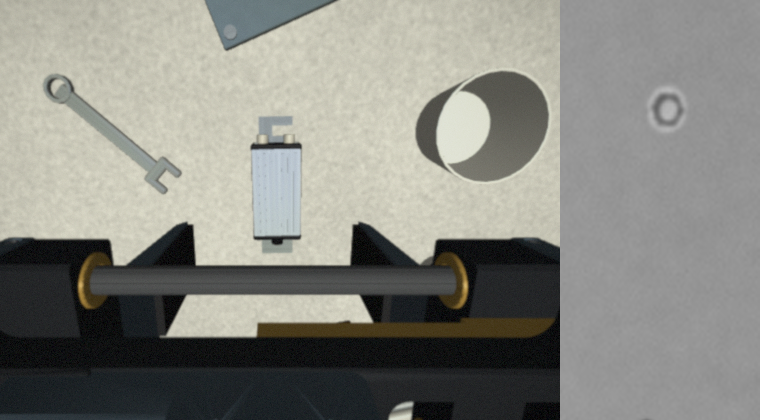

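The supply is clear on all sides, with its slotted foot towards the panel and the slot open to the right. I'll work out the case's edges and the descent.

```bash
python3 - <<'E'
from h import *
m,_=cam('wrist'); T=np.load('w2T.npz')['T']
for p in [(251,144),(301,144),(253,240.5),(300.5,240.5)]: print(p,onplane(m,T,p,36).round(1))
for p in [(276,251.5),(276,117)]: print(p,onplane(m,T,p,4).round(1))
plan([515,-274,21],75.5,4)
E
```

```text
(251, 144) [ 503.2 -213.9   36. ]
(301, 144) [ 556.1 -228.1   36. ]
(253, 240.5) [ 474.5 -322.4   36. ]
(300.5, 240.5) [ 528.8 -337.    36. ]
(276, 251.5) [ 494.1 -356.     4. ]
(276, 117) [ 537.5 -192.8    4. ]
{"offset":[-0.0009, 0.0009, 0.0453],"spin":-0.003}
{"offset":[-0.0009, 0.0009, 0.0454],"spin":-0.002}
{"offset":[-0.0009, 0.0009, 0.0453],"spin":-0.003}
{"offset":[-0.0009, 0.0009, 0.0454],"spin":-0.003}
```

>>> arm_command(
  motion=[
    {"offset": [-0.001, 0.001, 0.045], "spin": -0.002},
    {"offset": [-0.001, 0.001, 0.045], "spin": -0.002},
    {"offset": [-0.001, 0.001, 0.045], "spin": -0.002},
    {"offset": [-0.0015, 0.001, 0.036], "spin": -0.002},
    {"offset": [0, 0, 0.01], "spin": 0},
  ],
)

```text
time_s: 5.55
ee_pos: [513.7, -274.7, 19.1]
ee_rot: [-179.8, -0.1, 75.3]
force: [0.2, 0.3, -0.3]
gripper_width: 90.8
gripper_force: 0.0
```

>>> arm_command(
  motion=[
    {"offset": [0, 0, 0], "spin": 0},
    {"offset": [0, 0, 0], "spin": 0},
    {"offset": [0, 0, 0], "spin": 0},
    {"offset": [0, 0, 0], "spin": 0},
    {"offset": [0, 0, 0], "spin": 0},
  ],
  jaw=0.05,
  newtons=25,
)

```text
time_s: 6.18
ee_pos: [515.2, -276.0, 22.1]
ee_rot: [179.9, 0.0, 75.3]
force: [-1.1, -0.5, 5.9]
gripper_width: 55.3
gripper_force: 25.0
```

>>> arm_command(
  motion=[
    {"offset": [0, 0, 0], "spin": 0},
    {"offset": [0, 0, 0], "spin": 0},
    {"offset": [0, 0, 0], "spin": 0},
  ],
)

```text
time_s: 6.55
ee_pos: [515.2, -276.0, 22.1]
ee_rot: [179.9, 0.0, 75.3]
force: [-0.9, 0.1, 6.3]
gripper_width: 55.3
gripper_force: 25.0
```

>>> arm_command(
  motion=[
    {"offset": [0, 0, -0.02], "spin": 0},
    {"offset": [0, 0, -0.03], "spin": 0},
    {"offset": [0, 0, -0.03], "spin": 0},
    {"offset": [0, 0, 0], "spin": 0},
    {"offset": [0, 0, 0], "spin": 0},
  ],
  newtons=30,
)

```text
time_s: 7.18
ee_pos: [513.8, -275.2, 99.4]
ee_rot: [-179.8, -0.1, 75.3]
force: [-0.2, 0.5, -5.2]
gripper_width: 55.4
gripper_force: 30.0
```

```bash
python3 - <<'E'
from h import *
s=env.state(); print(s['ee_pos'],s['ee_rot'],s['force'],s['torque'])
m,T=cam('wrist'); im,d=env.grab_frame('wrist'); cv2.imwrite('pics/w3.png',im)
Ti=np.linalg.inv(T)
b=s['ee_pos'][2]-22.1
for t,z in [('psu_mid',18+b),('psu_hole',b),('psu_slot',b)]:
    for r in env.pinpoint('wrist',t)[:2]:
        p=onplane(m,T,r['location'],z); print(t,round(r['score'],2),np.round(r['location'],1),p.round(1), (R.from_euler('xyz',s['ee_rot'],degrees=True).inv().apply(p-s['ee_pos'])).round(1))
E
```

```text
[ 513.77841594 -275.20672639   99.41949959] [-1.79826534e+02 -5.06030425e-02  7.52695593e+01] [-0.16541313  0.46746951 -5.18204943] [-0.01268213  0.08404673 -0.00089354]
psu_mid 0.95 [270.7 236.6] [ 513.5 -272.5   95.3] [ 2.5 -0.9  4.1]
psu_slot 0.68 [272.1 123.5] [ 531.8 -206.1   77.3] [71.4 -0.  22.2]
psu_slot 0.61 [ 58.8 332. ] [ 338.6 -311.8   77.3] [ -80.  -160.1   22.5]
```

View pics/w3.png

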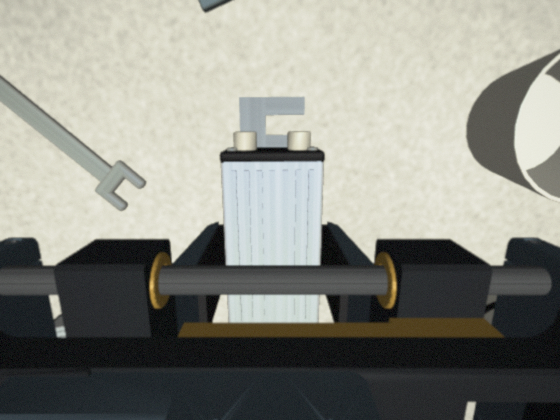

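The supply is lifted level, weighs about 0.53 kg, and its slotted foot shows at (272,122). Next I carry it to the swung-aside pose.

```bash
python3 - <<'E'
from h import *
s=env.state(); m,T=cam('wrist'); b=s['ee_pos'][2]-22.1
rot=R.from_euler('xyz',s['ee_rot'],degrees=True)
for p,z,n in [((272,96.5),b+4,86),((272,149.5),b+36,56),((223,158),b+36,0),((323,158),b+36,0),((240,110),b+4,0),((305,110),b+4,0)]:
    print(p,n,rot.inv().apply(onplane(m,T,p,z)-s['ee_pos']).round(1))
plan([515,63.5,85],122.4,8)
E
```

```text
(272, 96.5) 86 [87.2 -0.1 18.2]
(272, 149.5) 56 [ 57.9  -0.1 -13.9]
(223, 158) 0 [ 53.4 -26.2 -13.8]
(323, 158) 0 [ 53.4  27.1 -13.9]
(240, 110) 0 [ 79.4 -19.7  18.2]
(305, 110) 0 [79.4 20.1 18.1]
{"offset":[0.041, -0.0107, 0.0018],"spin":-0.103}
{"offset":[0.0419, -0.0064, 0.0018],"spin":-0.103}
{"offset":[0.0423, -0.002, 0.0019],"spin":-0.102}
{"offset":[0.0423, 0.0023, 0.0018],"spin":-0.103}
{"offset":[0.0418, 0.0066, 0.0018],"spin":-0.103}
{"offset":[0.041, 0.0108, 0.0018],"spin":-0.103}
{"offset":[0.0396, 0.0151, 0.0018],"spin":-0.103}
{"offset":[0.0378, 0.019, 0.0019],"spin":-0.103}
```

>>> arm_command(
  motion=[
    {"offset": [0.041, -0.011, 0.002], "spin": -0.103},
    {"offset": [0.042, -0.006, 0.002], "spin": -0.103},
    {"offset": [0.0425, -0.002, 0.002], "spin": -0.103},
    {"offset": [0.0425, 0.0025, 0.002], "spin": -0.103},
    {"offset": [0.042, 0.0065, 0.002], "spin": -0.103},
  ],
)

```text
time_s: 8.0
ee_pos: [515.3, -62.0, 90.5]
ee_rot: [-180.0, -0.0, 105.0]
force: [0.4, -1.0, -4.3]
gripper_width: 55.4
gripper_force: 30.0
```

>>> arm_command(
  motion=[
    {"offset": [0.041, 0.011, 0.002], "spin": -0.103},
    {"offset": [0.0395, 0.015, 0.002], "spin": -0.103},
    {"offset": [0.038, 0.019, 0.002], "spin": -0.103},
    {"offset": [0, 0, 0], "spin": 0},
    {"offset": [0, 0, 0], "spin": 0},
  ],
)

```text
time_s: 8.62
ee_pos: [515.6, 63.5, 84.7]
ee_rot: [-179.9, 0.0, 122.5]
force: [-0.4, 0.1, -3.9]
gripper_width: 55.1
gripper_force: 30.0
```

```bash
python3 - <<'E'
from h import *
s=env.state(); print(s['time_s'],s['ee_pos'],s['ee_rot'],s['force'],s['torque'])
m,T=cam('wrist'); im,d=env.grab_frame('wrist'); cv2.imwrite('pics/w4.png',im); np.savez('w4T.npz',T=T)
for r in env.pinpoint('wrist','hook_mark')[:2]: print(r)
P=cloud(m,T,d); S=P[(P[...,2]>15)&(P[...,2]<40)]; q=S[np.hypot(S[:,0]-533,S[:,1]-142.5)<14]; print(len(q),q.mean(0),q[:,2].max())
im2,d2=env.grab_frame('scene'); cv2.imwrite('pics/s4.png',im2)
cv2.imwrite('pics/c4.png',np.hstack([im[:300],cv2.resize(im2[190:290,230:350],None,fx=2,fy=3)]))
E
```

```text
8.625 [515.59665922  63.54239125  84.72372256] [-1.79943905e+02  1.25000138e-03  1.22492134e+02] [-0.37032324  0.06931901 -3.89061748] [-0.06851949 -0.00287232  0.00863924]
{'location': [347.6, 134.7], 'score': 0.72}
431 [533.2610793  141.855968    22.48360068] 29.609534583737002
```

View pics/c4.png

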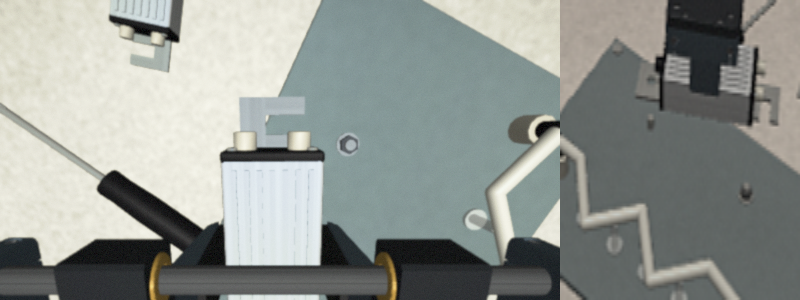

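The hook stud's nut is at (348,145) and the supply is swung aside and clear of it. I'll estimate the pin from the nut and plan the approach.

```bash
python3 - <<'E'
from h import *
m,_=cam('wrist'); T=np.load('w4T.npz')['T']
h=onplane(m,T,(348,145),28); print(h, h-140*np.array([np.cos(np.radians(97.5)),np.sin(np.radians(97.5)),0]))
# panel yaw from corner holes/edges in w1
T1=np.load('w1T.npz')['T']
a,b,c=[onplane(m,T1,p,10) for p in [(255,42),(451,53),(246,303)]]; print(a,b,c,np.degrees(np.arctan2(*(b-a)[1::-1])),np.degrees(np.arctan2(*(a-c)[1::-1])))
for pin in [(552,4.5)]:
    y=np.radians(122.4); plan([pin[0]+68.6*np.cos(y),pin[1]+68.6*np.sin(y),50],122.4,2)
E
```

```text
[533.03400672 141.1213361   28.        ] [551.30767363   2.3190555   28.        ]
[469.97597924 237.32398308  10.        ] [694.98700854 265.90974327  10.        ] [512.38559115 -96.91328009  10.        ] 7.2401624598055445 97.23131848615002
{"offset":[-0.0, -0.0004, 0.0175],"spin":-0.0}
{"offset":[-0.0, -0.0003, 0.0175],"spin":-0.0}
```

>>> arm_command(
  motion=[
    {"offset": [-0.0013, -0.0017, 0.018], "spin": 0},
    {"offset": [0, 0, 0.016], "spin": 0},
    {"offset": [0, 0, 0], "spin": 0},
    {"offset": [0, 0, 0], "spin": 0},
    {"offset": [0, 0, 0], "spin": 0},
  ],
)

```text
time_s: 9.4
ee_pos: [515.8, 61.7, 51.9]
ee_rot: [179.9, 0.0, 122.5]
force: [0.3, -0.5, -3.9]
gripper_width: 55.4
gripper_force: 30.0
```

```bash
python3 - <<'E'
from h import *
m,T=cam('wrist'); s=env.state(); im,d=env.grab_frame('wrist'); cv2.imwrite('pics/w5.png',im);np.savez('w5T.npz',T=T)
print(s['ee_pos'],s['ee_rot'],s['force'],s['torque'])
im2,_=env.grab_frame('side'); 
im3,_=env.grab_frame('scene')
cv2.imwrite('pics/c5.png',np.hstack([cv2.resize(im2[150:230,230:320],None,fx=4,fy=4),cv2.resize(im3[190:270,240:340],None,fx=4,fy=4)]))
cv2.imwrite('pics/c5w.png',im[60:260,220:440])
E
```

```text
[515.80878322  61.71833829  51.94175139] [1.79908543e+02 4.10818591e-02 1.22461545e+02] [ 0.27544601 -0.48955818 -3.90249421] [ 0.00019847  0.00604746 -0.0448886 ]
```

View pics/c5.png

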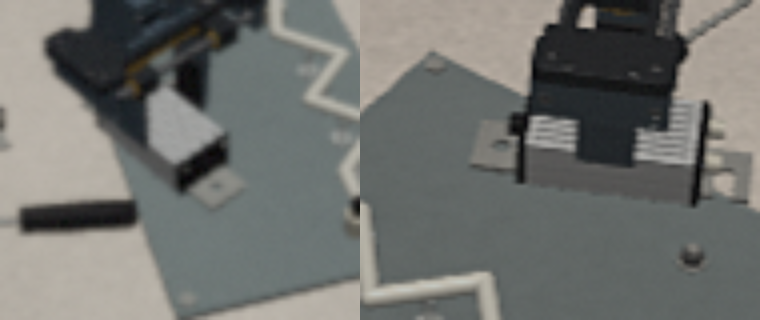

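The hole shows in both fixed cameras: side about (284.5,196.8), scene about (275,226.3). I'll compare it with the pin in the initial frames of the same cameras, so the calibration error cancels.

```bash
python3 - <<'E'
from h import *
a=[]
im2,_=env.grab_frame('side'); im3,_=env.grab_frame('scene')
for c,im,hp in [('side',im2,(284.5,196.8)),('scene',im3,(275,226.3))]:
    m,T=cam(c); i0=cv2.imread(f'pics/{c}0.png')
    def proj(p):
        q=T[:3,:3].T@(np.array(p)-T[:3,3]); x,y=q[0]/q[2],q[1]/q[2]; f=1+m['k1']*(x*x+y*y); return np.array([m['fx']*x*f+m['cx'],m['fy']*y*f+m['cy']])
    pp=proj([551.6,3.6,20]); print(c,'pin predicted',pp,'bottom',proj([551.6,3.6,10]),'top',proj([551.6,3.6,22]),'hole',onplane(m,T,hp,33.8))
    for img,ctr in [(i0,pp),(im,np.array(hp))]:
        o=np.round(ctr).astype(int)-8; cr=img[o[1]:o[1]+17,o[0]:o[0]+17]; a.append(cv2.resize(cr,(340,272),interpolation=cv2.INTER_NEAREST)); print('origin',o)
cv2.imwrite('pics/c6.png',np.vstack([np.hstack(a[:2]),np.hstack(a[2:])]))
E
```

```text
side pin predicted [284.08350142 199.19587434] bottom [284.09370829 201.16236756] top [284.08144544 198.80000497] hole [552.75546034   1.76276737  33.8       ]
origin [276 191]
origin [276 189]
scene pin predicted [275.06682966 228.72291969] bottom [275.06217636 231.4852916 ] top [275.06776968 228.16605835] hole [555.44763132   6.94394281  33.8       ]
origin [267 221]
origin [267 218]
```

View pics/c6.png

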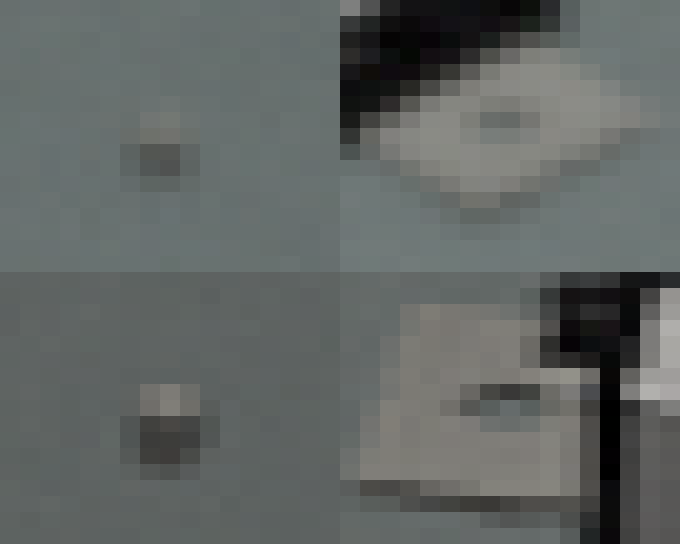

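In both views the hole lies close to the pin's line. Now the difference in millimetres.

```bash
python3 - <<'E'
from h import *
s=env.state(); z=s['ee_pos'][2]-22.1+4
for c,pp,hp in [('side',(283.55,198.3),(284.1,195.9)),('scene',(275.0,228.5),(274.65,225.65))]:
    m,T=cam(c); a=onplane(m,T,pp,22); b=onplane(m,T,hp,z); print(c,a,b,(b-a)[:2], 'mm/px',onplane(m,T,(pp[0]+1,pp[1]),22)[:2]-a[:2],onplane(m,T,(pp[0],pp[1]+1),22)[:2]-a[:2])
y=np.radians(122.4); print('fk hole',s['ee_pos'][:2]-68.6*np.array([np.cos(y),np.sin(y)]))
E
```

```text
side [550.21039599   6.16455261  22.        ] [552.19771321   6.48707323  33.31146735] [1.98731721 0.32252061] mm/px [ 3.34090306 -0.58327368] [-0.76713261 -4.50490466]
scene [552.57613509   4.27861882  22.        ] [554.02249121   4.41916374  33.31146735] [1.44635612 0.14054492] mm/px [-1.71762319  1.83540196] [2.56588056 2.39712757]
fk hole [551.99574626   3.97458304]
```

>>> arm_command(
  motion=[
    {"offset": [0.0007, -0.0015, 0.002], "spin": 0},
    {"offset": [0, 0, 0.002], "spin": 0},
    {"offset": [0, 0, 0.001], "spin": 0},
    {"offset": [0, 0, 0.001], "spin": 0},
    {"offset": [0, 0, 0], "spin": 0},
  ],
)

```text
time_s: 10.28
ee_pos: [513.5, 61.6, 45.1]
ee_rot: [-180.0, -0.0, 122.5]
force: [-0.5, 0.5, -4.2]
gripper_width: 55.6
gripper_force: 30.0
```

>>> arm_command(
  motion=[
    {"offset": [0, 0, 0.001], "spin": 0},
    {"offset": [0, 0, 0.001], "spin": 0},
    {"offset": [0, 0, 0], "spin": 0},
  ],
)

```text
time_s: 10.65
ee_pos: [513.4, 61.6, 43.1]
ee_rot: [-180.0, -0.0, 122.5]
force: [0.0, 0.7, -4.2]
gripper_width: 55.4
gripper_force: 30.0
```

>>> arm_command(
  motion=[
    {"offset": [0, 0, 0.001], "spin": 0},
    {"offset": [0, 0, 0.0005], "spin": 0},
    {"offset": [0, 0, 0], "spin": 0},
  ],
)

```text
time_s: 11.02
ee_pos: [513.4, 61.6, 41.6]
ee_rot: [-180.0, -0.0, 122.5]
force: [0.3, 0.3, -4.9]
gripper_width: 55.2
gripper_force: 30.0
```

>>> arm_command(
  motion=[
    {"offset": [0, 0, 0.001], "spin": 0},
    {"offset": [0, 0, 0], "spin": 0},
  ],
)

```text
time_s: 11.28
ee_pos: [513.4, 61.6, 40.6]
ee_rot: [-180.0, -0.0, 122.5]
force: [-0.5, -0.2, -3.9]
gripper_width: 55.2
gripper_force: 30.0
```

>>> arm_command(
  motion=[
    {"offset": [0, 0, 0.001], "spin": 0},
    {"offset": [0, 0, 0], "spin": 0},
  ],
)

```text
time_s: 11.52
ee_pos: [513.4, 61.6, 39.6]
ee_rot: [-180.0, -0.0, 122.5]
force: [0.3, 0.3, -3.5]
gripper_width: 55.4
gripper_force: 30.0
```

>>> arm_command(
  motion=[
    {"offset": [0, 0, 0.001], "spin": 0},
    {"offset": [0, 0, 0], "spin": 0},
  ],
)

```text
time_s: 11.78
ee_pos: [513.4, 61.6, 38.6]
ee_rot: [-180.0, -0.0, 122.5]
force: [-0.2, 0.7, -4.1]
gripper_width: 55.2
gripper_force: 30.0
```

>>> arm_command(
  motion=[
    {"offset": [0, 0, 0.001], "spin": 0},
    {"offset": [0, 0, 0.001], "spin": 0},
    {"offset": [0, 0, 0], "spin": 0},
  ],
)

```text
time_s: 12.15
ee_pos: [513.4, 61.6, 36.6]
ee_rot: [-180.0, -0.0, 122.5]
force: [-0.3, 0.8, -4.0]
gripper_width: 55.4
gripper_force: 30.0
```

>>> arm_command(
  motion=[
    {"offset": [0, 0, 0.001], "spin": 0},
    {"offset": [0, 0, 0.001], "spin": 0},
    {"offset": [0, 0, 0], "spin": 0},
  ],
)

```text
time_s: 12.52
ee_pos: [513.4, 61.6, 34.6]
ee_rot: [-180.0, -0.0, 122.5]
force: [-0.2, 0.0, -4.6]
gripper_width: 55.5
gripper_force: 30.0
```

>>> arm_command(
  motion=[
    {"offset": [0, 0, 0.001], "spin": 0},
    {"offset": [0, 0, 0], "spin": 0},
  ],
)

```text
time_s: 12.78
ee_pos: [513.4, 61.6, 33.6]
ee_rot: [-180.0, -0.0, 122.5]
force: [-0.6, -1.0, -3.9]
gripper_width: 55.3
gripper_force: 30.0
```

>>> arm_command(
  motion=[
    {"offset": [0, 0, 0.001], "spin": 0},
    {"offset": [0, 0, 0], "spin": 0},
  ],
)

```text
time_s: 13.02
ee_pos: [513.4, 61.6, 32.6]
ee_rot: [-180.0, -0.0, 122.5]
force: [-0.7, 0.2, -2.9]
gripper_width: 55.2
gripper_force: 30.0
```

>>> arm_command(
  motion=[
    {"offset": [0, 0, 0.001], "spin": 0},
    {"offset": [0, 0, 0], "spin": 0},
  ],
)

```text
time_s: 13.28
ee_pos: [513.6, 61.6, 32.1]
ee_rot: [180.0, 0.0, 122.5]
force: [-2.1, -0.1, 1.9]
gripper_width: 55.3
gripper_force: 30.0
```

>>> arm_command(
  motion=[
    {"offset": [0, 0, 0.0005], "spin": 0},
    {"offset": [0, 0, 0], "spin": 0},
  ],
)

```text
time_s: 13.52
ee_pos: [513.6, 61.6, 32.1]
ee_rot: [180.0, 0.0, 122.5]
force: [-2.1, -0.8, 5.7]
gripper_width: 55.3
gripper_force: 30.0
```

The supply rests on the panel at TCP z 32.1, as expected, so the pin is through the hole. I'll ease the press and swing about the pin.

>>> arm_command(
  motion=[
    {"offset": [0, 0, -0.0004], "spin": 0},
    {"offset": [0, 0, 0], "spin": 0},
    {"offset": [-0.0001, 0.0017, 0], "spin": 0.025},
    {"offset": [-0.0001, 0.0017, 0], "spin": 0.025},
    {"offset": [0, 0, 0], "spin": 0},
  ],
)

```text
time_s: 14.15
ee_pos: [516.1, 63.1, 32.1]
ee_rot: [-180.0, -0.0, 119.6]
force: [-4.3, -0.8, 6.9]
gripper_width: 55.4
gripper_force: 30.0
```

>>> arm_command(
  motion=[
    {"offset": [-0.0001, 0.0027, 0], "spin": 0.04},
    {"offset": [-0.0001, 0.0027, 0], "spin": 0.04},
    {"offset": [0, 0, 0], "spin": 0},
  ],
)

```text
time_s: 14.52
ee_pos: [521.0, 65.7, 32.1]
ee_rot: [-180.0, -0.0, 115.0]
force: [-3.2, -0.6, 6.2]
gripper_width: 55.7
gripper_force: 30.0
```

```bash
python3 - <<'E'
from h import *
s=env.state(); print(s['ee_pos'],s['ee_rot'],s['force'],s['torque'])
y=np.radians(s['ee_rot'][2]); print('hole',s['ee_pos'][:2]-68.6*np.array([np.cos(y),np.sin(y)]))
E
```

```text
[521.03658664  65.73120939  32.09765199] [-1.79978230e+02 -1.80975551e-02  1.15019783e+02] [-3.19560562 -0.56408449  6.19659781] [-0.06036768  0.59358892 -0.11916922]
hole [550.04966501   3.56850929]
```

>>> arm_command(
  motion=[
    {"offset": [-0.0001, 0.0027, -0.0004], "spin": 0.04},
    {"offset": [-0.0001, 0.0027, 0], "spin": 0.04},
    {"offset": [0, 0, 0], "spin": 0},
  ],
)

```text
time_s: 14.9
ee_pos: [526.2, 67.8, 32.1]
ee_rot: [-180.0, -0.0, 110.4]
force: [-2.7, 0.3, 4.4]
gripper_width: 55.5
gripper_force: 30.0
```

>>> arm_command(
  motion=[
    {"offset": [-0.0001, 0.0027, 0], "spin": 0.04},
    {"offset": [-0.0001, 0.0027, 0], "spin": 0.04},
    {"offset": [0, 0, 0], "spin": 0},
  ],
)

```text
time_s: 15.28
ee_pos: [531.3, 69.4, 32.1]
ee_rot: [-180.0, -0.0, 105.9]
force: [-2.3, 0.2, 5.0]
gripper_width: 55.4
gripper_force: 30.0
```

```bash
python3 - <<'E'
from h import *
s=env.state(); print(s['ee_pos'],s['ee_rot'],s['force'],s['torque'])
y=np.radians(s['ee_rot'][2]); u=np.array([np.cos(y),np.sin(y)]); print('hole',s['ee_pos'][:2]-68.6*u,'slot',s['ee_pos'][:2]+71.4*u)
m,T=cam('wrist'); im,d=env.grab_frame('wrist')
cv2.imwrite('pics/c7.png',cv2.resize(im[80:190,220:360],None,fx=4,fy=4,interpolation=cv2.INTER_CUBIC))
E
```

```text
[531.31440322  69.4264221   32.12053086] [-1.79990866e+02 -2.77980761e-02  1.05869952e+02] [-2.29855386  0.152523    4.95599683] [ 0.02593233  0.50871336 -0.14526363]
hole [550.07340334   3.44112136] slot [511.78972962 138.10500043]
```

View pics/c7.png

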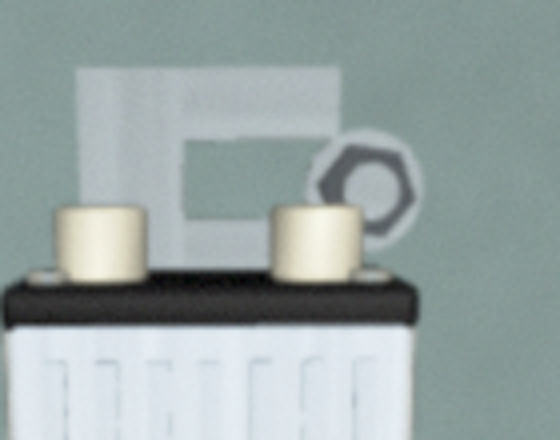

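The stud is 1.7 mm off the slot's middle along the supply's length. The remaining 8.6° of arc accounts for that, so it is lined up. I'll continue in small steps.

>>> arm_command(
  motion=[
    {"offset": [-0.0001, 0.0024, 0], "spin": 0.035},
    {"offset": [-0.0001, 0.0024, 0], "spin": 0.035},
    {"offset": [0, 0, 0], "spin": 0},
  ],
)

```text
time_s: 15.7
ee_pos: [535.9, 70.5, 32.1]
ee_rot: [-180.0, -0.0, 101.9]
force: [-3.2, -0.1, 5.7]
gripper_width: 55.9
gripper_force: 30.0
```

>>> arm_command(
  motion=[
    {"offset": [0, 0.0014, 0], "spin": 0.02},
    {"offset": [0, 0.0014, 0], "spin": 0.02},
    {"offset": [0, 0, 0], "spin": 0},
  ],
)

```text
time_s: 16.08
ee_pos: [538.5, 71.0, 32.1]
ee_rot: [-180.0, -0.0, 99.6]
force: [-3.7, 0.9, 6.3]
gripper_width: 55.4
gripper_force: 30.0
```

>>> arm_command(
  motion=[
    {"offset": [0, 0.0007, 0], "spin": 0.01},
    {"offset": [0, 0.0007, 0], "spin": 0.01},
    {"offset": [0, 0, 0], "spin": 0},
  ],
)

```text
time_s: 16.45
ee_pos: [539.7, 71.3, 32.1]
ee_rot: [-179.9, -0.0, 98.5]
force: [-4.0, 1.6, 5.9]
gripper_width: 55.8
gripper_force: 30.0
```

```bash
python3 - <<'E'
from h import *
s=env.state(); print(s['ee_pos'],s['ee_rot'],s['force'],s['torque'])
y=np.radians(s['ee_rot'][2]); u=np.array([np.cos(y),np.sin(y)]); print('hole',s['ee_pos'][:2]-68.6*u,'slot',s['ee_pos'][:2]+71.4*u)
E
```

```text
[539.73049153  71.28250541  32.13280702] [-1.79948900e+02 -2.67293244e-02  9.84617156e+01] [-4.02211808  1.57210835  5.8838684 ] [0.17155132 0.65586002 0.09016377]
hole [549.82488063   3.42925708] slot [529.22408656 141.90527408]
```

>>> arm_command(
  motion=[
    {"offset": [0, 0.0006, 0], "spin": 0.008},
    {"offset": [0, 0, 0], "spin": 0},
  ],
)

```text
time_s: 16.7
ee_pos: [540.2, 71.4, 32.1]
ee_rot: [-179.9, -0.0, 98.0]
force: [-4.5, 0.4, 6.4]
gripper_width: 55.7
gripper_force: 30.0
```

>>> arm_command(
  motion=[
    {"offset": [0, 0.0006, 0], "spin": 0.008},
    {"offset": [0, 0, 0], "spin": 0},
  ],
)

```text
time_s: 16.95
ee_pos: [540.8, 71.5, 32.1]
ee_rot: [-179.9, -0.0, 97.5]
force: [-4.1, 1.6, 5.8]
gripper_width: 55.3
gripper_force: 30.0
```

>>> arm_command(
  motion=[
    {"offset": [0, 0.0004, 0], "spin": 0.006},
    {"offset": [0, 0, 0], "spin": 0},
  ],
)

```text
time_s: 17.2
ee_pos: [541.2, 71.5, 32.1]
ee_rot: [-179.9, -0.0, 97.2]
force: [-3.6, 2.3, 6.8]
gripper_width: 55.5
gripper_force: 30.0
```

```bash
python3 - <<'E'
from h import *
s=env.state(); print(s['ee_pos'],s['ee_rot'],s['force'],s['torque'])
y=np.radians(s['ee_rot'][2]); u=np.array([np.cos(y),np.sin(y)]); print('hole',s['ee_pos'][:2]-68.6*u,'slot',s['ee_pos'][:2]+71.4*u)
m,T=cam('wrist'); im,d=env.grab_frame('wrist')
cv2.imwrite('pics/c8.png',cv2.resize(im[80:190,220:360],None,fx=4,fy=4,interpolation=cv2.INTER_CUBIC))
E
```

```text
[541.15379161  71.53841939  32.11546491] [-1.79930642e+02 -2.98396514e-02  9.72050658e+01] [-3.55456862  2.28074919  6.77902052] [0.16737195 0.82755572 0.11079296]
hole [549.75766879   3.48011132] slot [532.19873577 142.37461759]
```

View pics/c8.png

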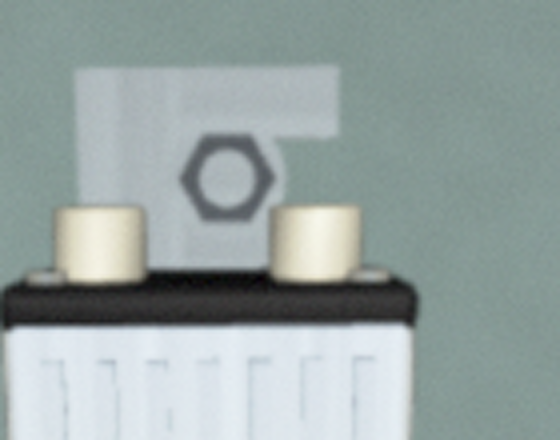

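The nut is about 3 mm short of the slot floor, and no contact force shows yet. A few more gentle steps.

>>> arm_command(
  motion=[
    {"offset": [0, 0.0008, 0], "spin": 0.006},
    {"offset": [0, 0, 0], "spin": 0},
  ],
)

```text
time_s: 17.5
ee_pos: [541.6, 71.6, 32.1]
ee_rot: [-179.9, -0.0, 96.9]
force: [-5.1, 1.6, 7.3]
gripper_width: 55.1
gripper_force: 30.0
```

>>> arm_command(
  motion=[
    {"offset": [0, 0.0006, 0], "spin": 0.006},
    {"offset": [0, 0, 0], "spin": 0},
  ],
)

```text
time_s: 17.75
ee_pos: [542.1, 71.7, 32.2]
ee_rot: [-179.9, -0.0, 96.5]
force: [-4.7, 0.7, 7.9]
gripper_width: 55.3
gripper_force: 30.0
```

```bash
python3 - <<'E'
from h import *
s=env.state(); print(s['ee_pos'],s['ee_rot'],s['force'],s['torque'])
E
```

```text
[542.06171791  71.66705146  32.15638869] [-1.79874720e+02 -3.32636795e-02  9.65096954e+01] [-4.66187793  0.69607439  7.92032224] [0.16958491 0.95636773 0.12842318]
```

>>> arm_command(
  motion=[
    {"offset": [0, 0.0006, -0.0004], "spin": 0.005},
    {"offset": [0, 0, 0], "spin": 0},
  ],
)

```text
time_s: 18.0
ee_pos: [542.8, 71.7, 32.2]
ee_rot: [-179.9, -0.0, 96.2]
force: [-4.9, 1.2, 5.4]
gripper_width: 55.8
gripper_force: 30.0
```

>>> arm_command(
  motion=[
    {"offset": [0, 0.0006, 0], "spin": 0.005},
    {"offset": [0, 0, 0], "spin": 0},
  ],
)

```text
time_s: 18.25
ee_pos: [542.9, 71.7, 32.2]
ee_rot: [-179.8, -0.0, 96.0]
force: [-5.5, 1.6, 7.1]
gripper_width: 55.1
gripper_force: 30.0
```

```bash
python3 - <<'E'
from h import *
s=env.state(); print(s['ee_pos'],s['ee_rot'],s['force'],s['torque'])
m,T=cam('wrist'); im,d=env.grab_frame('wrist'); cv2.imwrite('pics/w9.png',im)
g=cv2.cvtColor(im,cv2.COLOR_BGR2GRAY)
c=cv2.resize(g[80:150,220:360],None,fx=4,fy=4,interpolation=cv2.INTER_CUBIC)
old=cv2.cvtColor(cv2.imread('pics/c8.png'),cv2.COLOR_BGR2GRAY)
for n,i in [('old',old),('new',c)]:
    row=i[172:186].mean(0); k=np.where(row[150:300]<np.percentile(row[150:300],50)-25)[0]+150
    # dark nut columns and foot edges (row 100)
    e=np.gradient(i[80:120].mean(0)); print(n,'nut dark',k.min(),k.max(),k.mean().round(1),'foot L',e[40:120].argmax()+40,'foot R',e[300:380].argmin()+300)
E
```

```text
[542.88200496  71.65739291  32.16253545] [-1.79810500e+02 -1.44104515e-02  9.59675284e+01] [-5.49041236  1.56679208  7.0612476 ] [0.17378267 1.19901581 0.28125136]
old nut dark 180 299 240.0 foot L 74 foot R 338
new nut dark 160 249 204.5 foot L 74 foot R 337
```

The nut is now centred on the foot (204.5 against 205.5) and the motion has stalled gently, so it is home. Let go and back off.

>>> arm_command(
  motion=[
    {"offset": [0, -0.0004, -0.0003], "spin": 0},
    {"offset": [0, 0, 0], "spin": 0},
  ],
  newtons=10,
)

```text
time_s: 18.55
ee_pos: [542.9, 71.6, 32.1]
ee_rot: [-179.9, -0.0, 95.9]
force: [-5.7, 1.5, 2.6]
gripper_width: 55.6
gripper_force: 10.0
```

>>> arm_command(
  motion=[
    {"offset": [0, 0, 0], "spin": 0},
    {"offset": [0, 0, 0], "spin": 0},
    {"offset": [0, 0, 0], "spin": 0},
    {"offset": [0, 0, 0], "spin": 0},
  ],
  jaw=0.08,
)

```text
time_s: 19.05
ee_pos: [544.5, 71.5, 32.7]
ee_rot: [180.0, 0.0, 95.9]
force: [0.3, 0.4, -0.4]
gripper_width: 80.0
gripper_force: 0.0
```

```bash
python3 - <<'E'
from h import *
s=env.state(); print(s['ee_pos'],s['ee_rot'],s['force'],s['torque'],s['gripper_width'])
im,d=env.grab_frame('wrist'); cv2.imwrite('pics/w10.png',im)
E
```

```text
[544.5053024   71.49703746  32.69401802] [1.79952920e+02 1.94462925e-04 9.58994816e+01] [ 0.34094768  0.35012393 -0.41617171] [-0.07346513  0.0498745  -0.01357637] 79.97437121445402
```

>>> arm_command(
  motion=[
    {"offset": [0, 0, -0.01], "spin": 0},
    {"offset": [0, 0, -0.03], "spin": 0},
    {"offset": [0, 0, -0.05], "spin": 0},
    {"offset": [0, 0, -0.05], "spin": 0},
    {"offset": [0, 0, 0], "spin": 0},
  ],
)

```text
time_s: 19.73
ee_pos: [547.0, 71.9, 177.8]
ee_rot: [179.4, -0.0, 95.9]
force: [-0.6, -0.2, 0.1]
gripper_width: 80.2
gripper_force: 0.0
```

>>> arm_command(
  motion=[
    {"offset": [-0.04, 0, -0.02], "spin": 0},
    {"offset": [-0.04, 0, -0.01], "spin": 0},
    {"offset": [0, 0, 0], "spin": 0},
    {"offset": [0, 0, 0], "spin": 0},
  ],
)

```text
time_s: 20.23
ee_pos: [551.6, -7.7, 201.8]
ee_rot: [-179.9, -0.1, 95.9]
force: [-0.6, -0.4, -0.7]
gripper_width: 79.9
gripper_force: 0.0
```

```bash
python3 - <<'E'
from h import *
s=env.state(); print(s['time_s'],s['ee_pos'],s['ee_rot'],s['force'])
m,T=cam('wrist'); im,d=env.grab_frame('wrist'); cv2.imwrite('pics/w11.png',im)
for t,z in [('psu_mid',28),('psu_hole',10),('psu_slot',10),('hook_mark',10)]:
    for r in env.pinpoint('wrist',t)[:1]: print(t,round(r['score'],2),np.round(r['location'],1),onplane(m,T,r['location'],z).round(1))
P=cloud(m,T,d).reshape(-1,3); P=P[np.isfinite(P).all(1)]
def med(c,r,lo,hi):
    q=P[(np.hypot(P[:,0]-c[0],P[:,1]-c[1])<r)&(P[:,2]>lo)&(P[:,2]<hi)]; return len(q),np.median(q,0).round(1)
S=P[(np.hypot(P[:,0]-542,P[:,1]-72)<72)&(P[:,2]>40)&(P[:,2]<52)]; print(len(S),cv2.minAreaRect(S[:,:2].astype(np.float32)))
A=np.c_[S[:,:2]-S[:,:2].mean(0),np.ones(len(S))]; print('top plane',np.linalg.lstsq(A,S[:,2],rcond=None)[0])
E
```

```text
20.225 [551.61804251  -7.65555634 201.77849884] [-1.79901810e+02 -5.22297510e-02  9.58774569e+01] [-0.61686599 -0.44049895 -0.72175817]
psu_mid 0.72 [268.5 113.8] [538.7  74.3  28. ]
psu_slot 0.88 [270.8  49.2] [534.1 142.4  10. ]
hook_mark 0.74 [322.5 110.5] [599.4  84.8  10. ]
6205 ((542.60595703125, 74.64234161376953), (55.993141174316406, 128.37158203125), 6.60030460357666)
top plane [ 1.26225571e-03 -5.32607882e-03  4.60079933e+01]
```

View pics/w11.png

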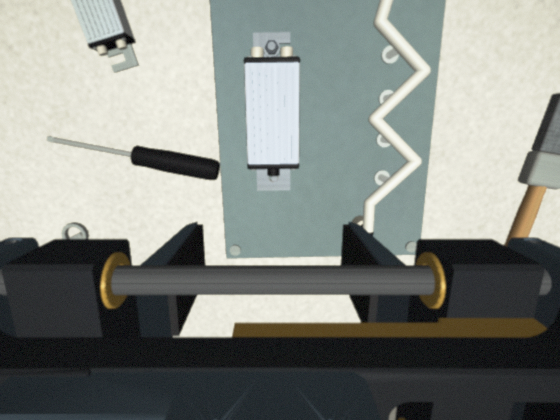

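The supply lies flat at (272,112), with the nut centred in the slot at (271,47) and the foot over the pin at (273,180). The gripper is clear, so I'm handing in.

```bash
python3 -c "
from workcell import env
print(env.job_done())"
```

```text
the job is handed in; nothing more can be done
None
```

I mounted the supply and handed the job in after about 20 s of robot time: it lies flat, hole over the pin and slot home on the stud by my last measurements, though no verdict came back; I also viewed 11 pictures, one over the limit of 10.

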